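Roll a bottle's fresh label down and cradle the bottle

TASK

The label on the bottle lying on the foam pad has only been tacked on: press on the top of the bottle with a steady kilogram or so (about 10 N, and never more than 20 N on the pad) and roll it under that pressure, in as many strokes as you need and without skidding, from the near white line until it lies square over the far one, where you let it come to rest untouched. Then take it up and lay it lengthwise in the free bay of the white cradle, lowering it right down before you open the fingers, and leave everything else on the bench where it is.

Things in the scene. Friction and masses are not known exactly. Their poses are not given: they have to be found in the camera images.
- bottle: Amber glass bottle with black cap lying on the pad's near line, 104 mm long, about 0.24 kg. Barrel 52 mm in diameter. Origin: on the axis at mid-barrel, 26 mm above the pad. y runs along the bottle: barrel from -32 to 32 mm, cap ends at 68 mm. z points up at the start and down after the half turn that presses the whole label. Stays where it is left.
- label (a point): Middle of the white paper label on the bottle's barrel, on its surface (bottle's x = 26 mm). The label is 46 x 82 mm and covers half the barrel round; it faces the far line at the start, passes under, and faces back to the near line at the end of the roll.
- mat: Labelling pad: soft black foam rubber, 200 x 150 mm, in a fixed aluminium tray (208 x 158 mm, rim 9 mm high). The pad's top face is 24 mm above the bench and sinks as a whole, some 5 to 10 mm under a firm press (how far must be felt). Origin: centre of the tray's underside, on the bench. x: the way to roll, away from the robot; y: along the two white lines; z up.
- start_line (a point): Middle of the near white line, on the pad's top face, 24 mm above the bench; axes as the pad's. The bottle's axis starts above this line to within 5 mm.
- finish_line (a point): Middle of the far white line, on the pad's top face, 82 mm along the mat's x from the near one (half the circumference of the bottle); axes as the pad's. The bottle's axis is to come to lie above this line.
- rack: Fixed white plastic cradle left or right of the pad: base 180 x 84 mm, with two 90-degree V troughs 80 mm long along its y, at x = -45 and +45 mm; trough bottoms 10 mm, rims 32 mm above the bench, 44 mm wide at the rims. Origin: centre of its underside; z up. The trough at -x holds a finished bottle, the one at +x is free.
- free_bay (a point): Where the middle of the barrel's axis lies when the bottle is seated in the free trough: 47 mm above the bench, rack x = +45 mm, y = 0; axes as the rack's. The bottle lies along y, cap to either end.
- done_bottle: The same kind of bottle, finished, label up, lying in the other trough, its axis 90 mm from the free bay's. Origin and y axis as for the first. To be left alone.
- basket: Fixed wire basket, 160 x 110 mm, 75 mm high, with three upright bottles up to 97 mm high, on the other side of the pad from the cradle. Origin: centre of its underside.
- flask: Loose conical glass flask, 72 mm wide, 107 mm high, upright beyond the pad on the left. Origin: centre of its underside. To be left alone.
- jar: Loose white cream jar, 66 mm wide, 50 mm high, upright beyond the pad on the right. Origin: centre of its underside. To be left alone.
There are look-alikes about, which are no part of the job. Leave any blue or red look-alike of the bottle alone.

How it is judged (in metres and radians):
On the way, in this order (a step that is already met when the one before it is completed fails the run):
1. the bottle is pressed on the pad with more than 8 N (its own 2.4 N included) under the fingers while it passes over the first fifth of the way (x of bottle in the frame of start_line between 0.008 and 0.016 m and contact force between bottle and mat above 8 N and contact force between bottle and the fingers above 2 N), for 0.1 s.
2. the bottle is pressed on the pad with more than 8 N (its own 2.4 N included) under the fingers while it passes over the second fifth of the way (x of bottle in the frame of start_line between 0.02 and 0.032 m and contact force between bottle and mat above 8 N and contact force between bottle and the fingers above 2 N), for 0.1 s.
3. the bottle is pressed on the pad with more than 8 N (its own 2.4 N included) under the fingers while it passes over the third fifth of the way (x of bottle in the frame of start_line between 0.036 and 0.047 m and contact force between bottle and mat above 8 N and contact force between bottle and the fingers above 2 N), for 0.1 s.
4. the bottle is pressed on the pad with more than 8 N (its own 2.4 N included) under the fingers while it passes over the fourth fifth of the way (x of bottle in the frame of start_line between 0.051 and 0.062 m and contact force between bottle and mat above 8 N and contact force between bottle and the fingers above 2 N), for 0.1 s.
5. the bottle is pressed on the pad with more than 8 N (its own 2.4 N included) under the fingers while it passes over the last fifth of the way (x of bottle in the frame of start_line between 0.066 and 0.077 m and contact force between bottle and mat above 8 N and contact force between bottle and the fingers above 2 N), for 0.1 s.
6. the bottle lies over the far line (6 mm), square to within 10 degrees, half a turn on (to within 29 degrees, so it has rolled and not skidded), at rest and untouched (x of bottle in the frame of finish_line between -0.006 and 0.006 m and angle between the y axis of bottle and the y axis of mat, either way round below 0.175 rad and angle between bottle's own z axis and vertical above 2.64 rad and contact force between bottle and the fingers below 0.1 N and contact force between bottle and mat above 0.5 N and linear speed of bottle below 0.01 m/s), for 0.3 s.
7. the bottle is down in the free bay while the fingers still hold it (x of bottle in the frame of free_bay between -0.006 and 0.006 m and y of bottle in the frame of free_bay between -0.014 and 0.014 m and z of bottle in the frame of free_bay between -0.005 and 0.005 m and angle between the y axis of bottle and the y axis of rack, either way round below 0.15 rad and contact force between bottle and the fingers above 1 N), for 0.05 s.
At the end, for the whole second after the job is handed in: The bottle lies at rest, released, in the free bay of the cradle: its middle within 6 mm across, 14 mm along and 5 mm in height of the seated place, its axis within about 8 degrees of the trough's; the finished bottle, the flask and the jar are where they were (x of bottle in the frame of free_bay between -0.006 and 0.006 m and y of bottle in the frame of free_bay between -0.014 and 0.014 m and z of bottle in the frame of free_bay between -0.005 and 0.005 m and angle between the y axis of bottle and the y axis of rack, either way round below 0.15 rad and contact force between bottle and rack above 0.5 N and contact force between bottle and the fingers below 0.1 N and linear speed of bottle below 0.02 m/s); the robot touches nothing.
It fails at once if more than 20 N between the bottle and the pad (contact force between bottle and mat above 20 N).
It fails at once if the finished bottle is moved by more than 10 mm (distance of done_bottle from where it was at the start of the episode above 0.01 m).
It fails at once if the flask is moved by more than 15 mm (distance of flask from where it was at the start of the episode above 0.015 m).
It fails at once if the jar is moved by more than 15 mm (distance of jar from where it was at the start of the episode above 0.015 m).
It also fails if it takes over 69 s, if anything falls off the work surface, if the arm or the gripper's body presses on something with over 40 N, if the wrist force passes 120 N, or if a joint passes its speed limit or range.

ROBOT

A 6-joint arm with a two-finger parallel gripper is mounted at the origin on the work surface. World frame = base frame: x ahead of the robot, y to its left, z up, the work surface at z = 0. Lengths are in m, angles in degrees, forces in N, time in s.
With the tool pointing down it reaches from about 0.3 to 0.75 m from the base axis. Payload 8.5 kg.
Tool frame: the origin (TCP) lies at the very end of the fingers, on their centre line; the grasp point (between the pads) lies 19 mm behind it (env.hold_point_z is the distance from the TCP to the grasp point, in m); z points along the fingers, y is the line along which they close (so a half turn about z gives the same grasp; the last joint's range is limited). The gripper opens to 85 mm and grips with 20 to 120 N. Pads are 22 mm wide; open, the fingers measure 114 mm over their backs; the gripper's body (76 mm by 85 mm) begins 54 mm behind the grasp point. The pads swing forward as they close: fully open they stand 13 mm farther back than shut.
Start: joints at [-80.346, 21.807, 74.336, -0, 83.858, -12.336], TCP at [0.206, -0.51, 0.231] pointing down, gripper open.
Joint ranges: [-178.18, 178.18], [-50.72, 133.34], [12.68, 142.11], [-81.47, 261.47], [9.98, 163.14], [-165.26, 165.26]. Speed limits (degrees/s): [136.94, 136.94, 180, 180, 180, 180].

INTERFACE

Orientations are given as a 3x3 rotation matrix whose columns are the frame's x, y, z axes.
In Python, from rig import env, optics gives the robot as it stands.
- The arm moves only by the shell command python3 -m jog 'ROWS' [OPENING] [FORCE]. ROWS is JSON, a list of rows, each an object with "linear": the shift along the tool's x, y, z in units of 40 mm (1.0 is 40 mm), a list of three; "roll": the turn about the tool's z in units of 5 degrees (1.0 is 5 degrees). A call has 1 to 12 rows; each row shifts and turns the commanded pose from where the row before left it, along the tool's axes as they then stand; what a row does not reach is not made up. A row lasts 1/12 s, in which the tool goes at most 41.7 mm and 7.16 degrees, less where a joint would pass 70% of its speed; a pose out of reach is approached as far as the arm can. A call is refused whole if a number of a shift passes 1 or a number of a turn 1, either way. A call with a gripper value outside its range is refused whole. OPENING is the opening, from -1 (shut) to 1 (fully open), set as the call begins (- or left out, the last holds). The fingers move at their own pace and stop on an object; FORCE is the grip in N (left out, the last holds). Time passes only in rows, so rows that do not move let the fingers close. It gives the time, the measured TCP pose, the force, the opening and the grip force at its end, in the units of the state.
- env.observe(): the state, without advancing time (a new reading comes with each control period).
- optics.get_image(name): name is "scene" or "top" or "wrist"; returns the picture (384x512x3 uint8, red, green, blue); there is no depth.
- optics.calibration(name): a dict with "fov_y" (degrees; the focal length in pixels is half the picture's height over the tangent of half this angle, whatever the lens; pixels are square), "cx", "cy" (the principal point, pixels), "T" (4x4, takes a point from camera to world coordinates). Camera axes: x right, y down, z forward; pixel columns grow to the right and rows downward; lengths in m; the calibration is good to about 2 mm. The wrist camera is an equidistant fisheye: a pixel r from the principal point sees the ray r / f radians off the axis. A picture is of the moment at which its call begins: read the wrist's pose just before it. calibration takes no time and is no camera call; for the wrist camera it gives the pose at the moment of the call.
- env.close_job(): hands the job in; it is judged then, once.
The state is a dict: "time_s": time; "q": joint angles; "qvel": joint speeds; "joint_efforts": joint torques, N m; "position": TCP position; "tool_rot": TCP orientation; "ft_force": force on the tool from outside, world axes, zero at the start; "wrist_torque": the same for the moment, N m; "grip_width": finger opening in m; "gripper_force": force on a finger pad.
Only numpy, scipy, OpenCV 4.12 (cv2) and the standard library are available. Lean on these libraries where they do the work, as an engineer would, in place of code of your own. Each camera call takes 0.05 s, during which the arm holds its last target. There are 200 camera calls.

## Working session

There is one attempt and no reset: what is moved stays moved. The work goes in short steps, Python scripts to look and compute and a shell command to move; the robot and the scene stay as the last step left them, time stands still between calls to the robot, and variables do not carry over. Pictures are saved under pics/ and viewed, at most 13 in all, crops included, and the job is handed in when it is done.

```bash
mkdir -p pics; ls; python3 - <<'E'
from rig import env, optics
import cv2
s=env.observe(); print({k:s[k] for k in('time_s','position','tool_rot','ft_force','grip_width')}, env.hold_point_z)
for n in('top','scene'):
    im=optics.get_image(n); cv2.imwrite(f'pics/{n}0.png',im[:,:,::-1]); print(n,optics.calibration(n))
E
```

```text
pics
{'time_s': 0.0, 'position': array([ 0.20588033, -0.50968326,  0.23072075]), 'tool_rot': array([[ 9.27247045e-01,  3.74450066e-01, -2.57721837e-04],
       [ 3.74450036e-01, -9.27245983e-01,  1.43444010e-03],
       [ 2.98154652e-04, -1.42658430e-03, -9.99998938e-01]]), 'ft_force': array([ 0.56157706, -0.80499013,  0.55096613]), 'grip_width': 0.0853020903229986} 0.0187
top {'fov_y': 51.66622922252267, 'cx': 256.3728735826275, 'cy': 186.17184929619387, 'T': array([[ 0.01962777, -0.99845653,  0.05195485,  0.50516536],
       [-0.99977976, -0.01921463,  0.00843953, -0.01643751],
       [-0.00742821, -0.05210906, -0.99861377,  1.09683021],
       [ 0.        ,  0.        ,  0.        ,  1.        ]])}
scene {'fov_y': 50.061315336928224, 'cx': 258.680490210534, 'cy': 196.92101458502785, 'T': array([[ 0.74558958,  0.44675585, -0.49447486,  1.09767176],
       [ 0.66610138, -0.47720164,  0.57322556, -0.60551661],
       [ 0.02012765, -0.75676139, -0.65338126,  0.73894553],
       [ 0.        ,  0.        ,  0.        ,  1.        ]])}
```

```bash
python3 - <<'E'
import cv2
a=cv2.imread('pics/top0.png'); cv2.imwrite('pics/top0b.png',cv2.resize(a,(800,600),interpolation=cv2.INTER_CUBIC))
E
```

```text
(no output)
```

View pics/top0b.png

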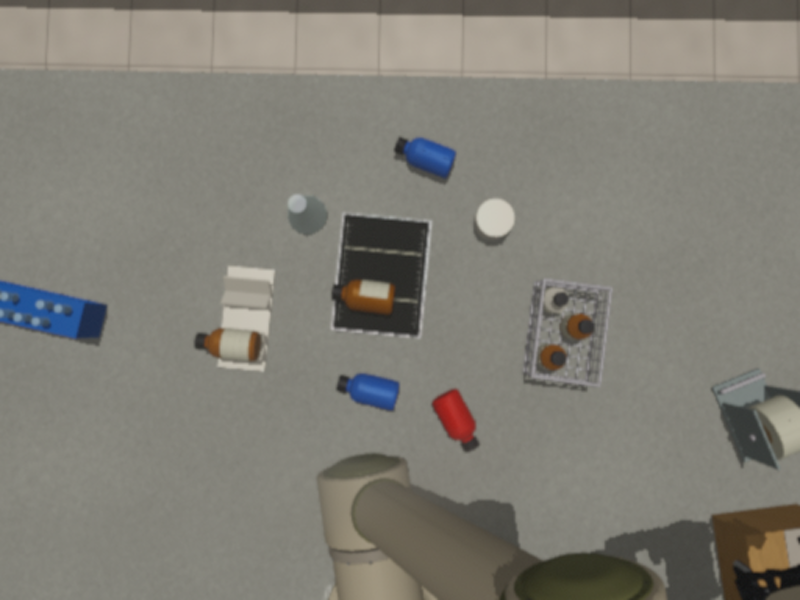

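View pics/scene0.png

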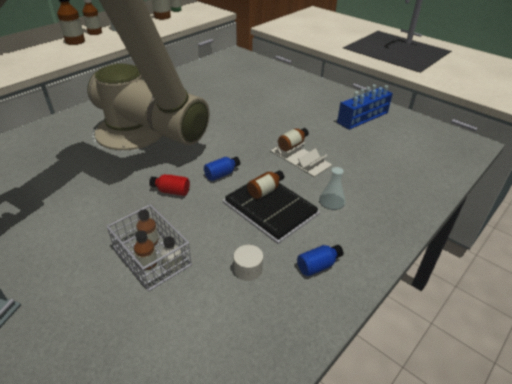

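The top view (in the 800x600 enlargement) shows the tray at about (381,275), with white lines at v≈250 and v≈299. The amber bottle is at (370,296) on the near line with its cap to the left. The cradle is at (246,318): its far trough (247,290) is empty, and the near one holds the finished bottle at (235,345). The look-alikes are blue at (428,157) and (372,390), and red at (456,418).

The amber bottle on the pad is the target. It's the only amber one lying on a white line of the black pad; the other lying amber bottle is in the cradle.

```bash
cat > h.py <<'E'
from rig import env, optics
import numpy as np, cv2
def rays(cal,uv,fish=False,H=384):
    f=H/2/np.tan(np.radians(cal['fov_y']/2)); uv=np.atleast_2d(np.asarray(uv,float))
    d=(uv-[cal['cx'],cal['cy']])/f
    if fish:
        r=np.linalg.norm(d,axis=1,keepdims=True); d=np.hstack([d*np.sinc(r/np.pi),np.cos(r)])
    else: d=np.hstack([d,np.ones((len(d),1))])
    return d@cal['T'][:3,:3].T
def plane(cal,uv,z,fish=False):
    d=rays(cal,uv,fish); o=cal['T'][:3,3]; return (o+d*((z-o[2])/d[:,2])[:,None])
def tool(v):  # world shift -> tool units of 40 mm
    return env.observe()['tool_rot'].T@np.asarray(v)/0.04
E
python3 - <<'E'
from h import *
np.set_printoptions(precision=4,suppress=True)
c=optics.calibration('top'); P=lambda uv,z:plane(c,np.array(uv)*.64,z)
t=P([(343,213),(431,219),(420,337),(331,333)],.009);print('tray',t,t.mean(0))
print('bottle',P([(370,296)],.05+.026),'free',P([(247,285)],.032),'rack',P([(228,267),(274,269),(265,370),(219,367)],.01))
print(optics.calibration('wrist'),env.observe()['position'])
E
```

```text
tray [[ 0.6979  0.0974  0.009 ]
 [ 0.6901 -0.0585  0.009 ]
 [ 0.4816 -0.0428  0.009 ]
 [ 0.4855  0.1133  0.009 ]] [0.5888 0.0273 0.009 ]
bottle [[0.5489 0.0425 0.076 ]] free [[0.5656 0.2576 0.032 ]] rack [[0.598  0.2979 0.01  ]
 [0.596  0.2165 0.01  ]
 [0.4187 0.2269 0.01  ]
 [0.4223 0.3077 0.01  ]]
{'fov_y': 65.70646984690485, 'cx': 253.64094622828168, 'cy': 190.40054761204047, 'T': array([[ 0.3737, -0.877 , -0.302 ,  0.2841],
       [-0.9275, -0.354 , -0.1199, -0.4786],
       [-0.0018,  0.3249, -0.9457,  0.3735],
       [ 0.    ,  0.    ,  0.    ,  1.    ]])} [ 0.2059 -0.5097  0.2308]
```

```bash
R='x'; python3 -m jog '[{"linear":[0.8,-0.55,0]},{"linear":[0.8,-0.55,0]},{"linear":[0.8,-0.55,0]},{"linear":[0.8,-0.55,0]},{"linear":[0.8,-0.55,0]},{"linear":[0.8,-0.55,0]},{"linear":[0.8,-0.55,0]},{"linear":[0.8,-0.55,0]},{"linear":[0.8,-0.55,0]},{"linear":[0.8,-0.55,0]}]' -1
python3 -m jog '[{"linear":[0.8,-0.55,0]},{"linear":[0.8,-0.55,0]},{"linear":[0.8,-0.55,0]},{"linear":[0.8,-0.55,0]},{"linear":[0.8,-0.55,0]},{"linear":[0.8,-0.55,0]},{"linear":[0.8,-0.55,0]}]'
python3 -m jog '[{"linear":[0,0,0],"roll":-1},{"linear":[0,0,0],"roll":-1},{"linear":[0,0,0],"roll":-1},{"linear":[0,0,0],"roll":-1},{"linear":[0,0,0],"roll":-1},{"linear":[0,0,0],"roll":-1},{"linear":[0,0,0],"roll":-1},{"linear":[0,0,0],"roll":-1},{"linear":[0,0,0],"roll":-1},{"linear":[0,0,0],"roll":-1},{"linear":[0,0,0],"roll":-1},{"linear":[0,0,0],"roll":-1}]'
python3 -m jog '[{"linear":[0,0,0],"roll":-0.8},{"linear":[0,0,0]},{"linear":[0,0,0]}]'
python3 - <<'E'
from h import *
s=env.observe();print(s['q'],s['position'],s['tool_rot'],s['ft_force'])
c=optics.calibration('wrist');np.save('w1.npy',c,allow_pickle=True);im=optics.get_image('wrist');cv2.imwrite('pics/w1.png',im[:,:,::-1])
cv2.imwrite('pics/w1b.png',cv2.resize(im[:,:,::-1],(800,600),interpolation=cv2.INTER_CUBIC))
E
```

```text
time_s: 1.1
position: [0.2059, -0.5098, 0.2309]
tool_rot: [[0.135, 0.991, -0.0], [0.991, -0.135, 0.001], [0.001, -0.0, -1.0]]
ft_force: [-0.1, 0.5, 0.6]
grip_width: 0.0854
gripper_force: 0.0
[-8.03444764e+01  2.18276614e+01  7.43657350e+01  1.03760582e-03
  8.38583411e+01 -7.25825469e+01] [ 0.20592643 -0.50979318  0.23094868] [[ 1.35059219e-01  9.90837519e-01 -1.33702552e-04]
 [ 9.90837149e-01 -1.35059048e-01  8.93217806e-04]
 [ 8.66975976e-04 -2.53114755e-04 -9.99999592e-01]] [-0.12652589  0.45612143  0.6376504 ]invalid input
invalid input
invalid input
```

View pics/w1b.png

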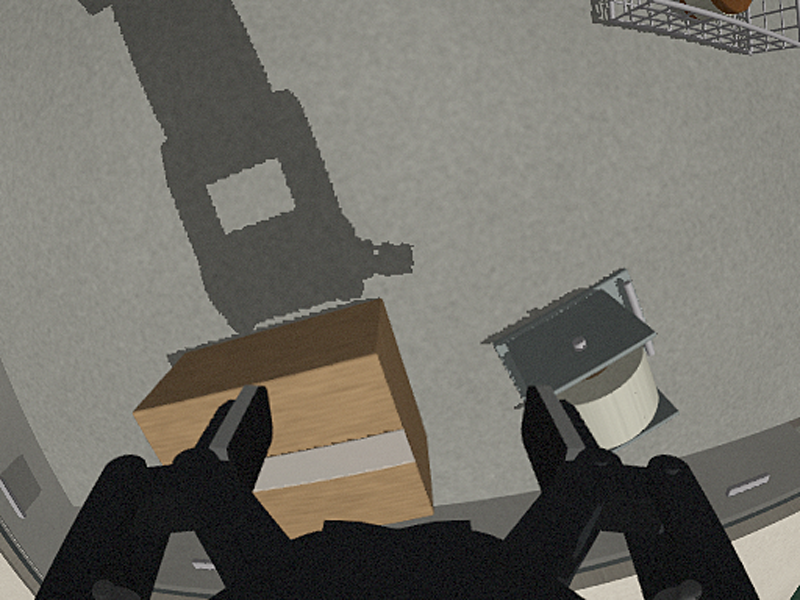

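This wrist picture was taken at the start pose: the two translation calls were refused because their rows lacked a "roll" number. It shows the brown box (300,420), the tape (600,400) and the basket's edge (690,20), none of which I need. I'll now move over the pad.

```bash
python3 -m jog '[{"linear":[0.87,0.43,0],"roll":0},{"linear":[0.87,0.43,0],"roll":0},{"linear":[0.87,0.43,0],"roll":0},{"linear":[0.87,0.43,0],"roll":0},{"linear":[0.87,0.43,0],"roll":0},{"linear":[0.87,0.43,0],"roll":0},{"linear":[0.87,0.43,0],"roll":0},{"linear":[0.87,0.43,0],"roll":0},{"linear":[0.87,0.43,0],"roll":0},{"linear":[0.87,0.43,0],"roll":0}]' -1
python3 -m jog '[{"linear":[0.87,0.43,0],"roll":0},{"linear":[0.87,0.43,0],"roll":0},{"linear":[0.87,0.43,0],"roll":0},{"linear":[0.87,0.43,0],"roll":0},{"linear":[0.87,0.43,0],"roll":0},{"linear":[0.87,0.43,0],"roll":0},{"linear":[0.87,0.43,0],"roll":0},{"linear":[0,0,0],"roll":-0.8},{"linear":[0,0,0],"roll":0},{"linear":[0,0,0],"roll":0}]'
python3 - <<'E'
from h import *
s=env.observe();print(s['q'],s['grip_width'])
c=optics.calibration('wrist');np.save('w1.npy',c,allow_pickle=True);im=optics.get_image('wrist');cv2.imwrite('pics/w2.png',im[:,:,::-1])
cv2.imwrite('pics/w2b.png',cv2.resize(im[:,:,::-1],(800,600),interpolation=cv2.INTER_CUBIC))
im=optics.get_image('top');cv2.imwrite('pics/top2.png',im[:,:,::-1])
E
```

```text
time_s: 1.98
position: [0.4254, -0.1875, 0.2313]
tool_rot: [[0.142, 0.99, -0.0], [0.99, -0.142, 0.0], [0.0, -0.0, -1.0]]
ft_force: [0.6, -0.3, 0.2]
grip_width: -0.0001
gripper_force: 0.0
time_s: 2.82
position: [0.5777, 0.0351, 0.2309]
tool_rot: [[0.072, 0.997, -0.001], [0.997, -0.072, -0.0], [-0.0, -0.001, -1.0]]
ft_force: [0.7, -0.3, 0.1]
grip_width: -0.0002
gripper_force: 0.0
[-8.23265616e+00  2.47654333e+01  6.96001072e+01 -1.56635702e-02
  8.56921308e+01 -4.07935718e+00] -0.0002493677600670433
```

View pics/w2b.png

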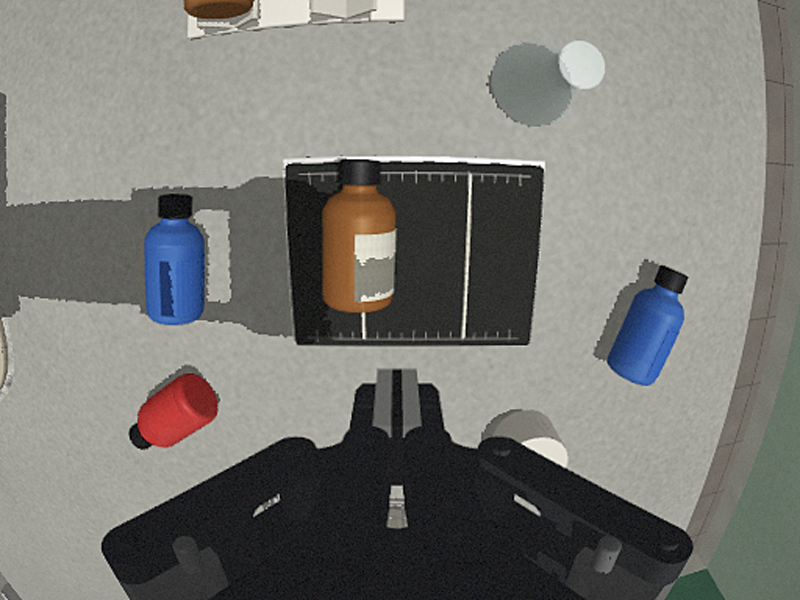

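The wrist view (800 px enlargement) shows the amber bottle on the pad at (360,250) over the near line (363,320), with its cap up (world +y) and its label to the far side. The far line runs from (470,174) to (463,338), and the shut fingertips are at (397,370). The flask (535,85), jar (525,437) and blue and red bottles are all clear of the path. This confirms which bottle is the target.

```bash
cat > meas.py <<'E'
from h import *
def line(im,cal,box):   # bright line in box (u0,v0,u1,v1) -> world points on pad top
    u0,v0,u1,v1=box; g=im[v0:v1,u0:u1].astype(float).mean(2)
    pts=[]
    for i,r in enumerate(g):
        w=np.clip(r-np.median(r)-25,0,None)
        if w.sum()>0: pts.append((u0+(w*np.arange(len(r))).sum()/w.sum(), v0+i))
    P=plane(cal,pts,.024,True); return P
def fit(P):
    vx,vy,x,y=cv2.fitLine(P[:,:2].astype(np.float32),cv2.DIST_HUBER,0,.001,.001).ravel(); s=np.sign(vy)
    return np.array([x,y]),np.array([vx,vy])*s
def bottle(im,cal,box,zax):
    # bisector of the two barrel edges, row by row: amber pixels (and label) bounded by box
    u0,v0,u1,v1=box; hsv=cv2.cvtColor(np.ascontiguousarray(im[v0:v1,u0:u1]),cv2.COLOR_RGB2HSV)
    m=((hsv[...,2]>75)).astype(np.uint8)
    m=cv2.morphologyEx(m,cv2.MORPH_OPEN,np.ones((3,3)))
    e=[]
    for i in range(m.shape[0]):
        k=np.flatnonzero(m[i])
        if len(k): e.append((u0+k[0]-.5,u0+k[-1]+.5,v0+i))
    e=np.array(e); a=rays(cal,e[:,[0,2]],True); b=rays(cal,e[:,[1,2]],True)
    n=lambda x:x/np.linalg.norm(x,axis=1,keepdims=True)
    d=n(a)+n(b); o=cal['T'][:3,3]; return o+d*((zax-o[2])/d[:,2])[:,None], e
E
python3 - <<'E'
from meas import *
np.set_printoptions(precision=4,suppress=True)
c=np.load('w1.npy',allow_pickle=True).item(); im=cv2.imread('pics/w2.png')[:,:,::-1]
F=line(im,c,(288,118,312,212)); p,d=fit(F); print('far',p,d,F[0],F[-1],np.degrees(np.arctan2(-d[0],d[1])))
N=line(im,c,(228,204,240,212)); print('near',N.mean(0))
B,e=bottle(im,c,(203,140,262,192),.050); q,bd=fit(B); print('bottle',q,bd,np.degrees(np.arctan2(-bd[0],bd[1])),e[::10])
# bottom end and mid: silhouette column
col=im[95:215,225].astype(float); print(col.max(1).astype(int))
x=np.array([d[1],-d[0]]); print('near-far along x',(N.mean(0)[:2]-p)@x,'bottle-far',(q-p)@x)
pad=plane(c,np.array([(288,164),(543,165),(528,345),(296,345)])*.64,.024,True);print('pad corners',pad)
E
```

```text
far [0.6306 0.0054] [0.0756 0.9971] [0.6366 0.0848 0.024 ] [ 0.6276 -0.033   0.024 ] -4.3348246
near [ 0.5463 -0.0221  0.024 ]
bottle [0.5507 0.038 ] [0.1218 0.9926] -6.995251 [[205.5 252.5 140. ]
 [206.5 253.5 150. ]
 [206.5 252.5 160. ]
 [206.5 252.5 170. ]
 [206.5 251.5 180. ]
 [206.5 250.5 190. ]]
[174 174 172 168 159 222 255   0  34  40  46  41  42  46  45  37  49  42
  44  44  46  44  53  83 137 145 142 141 131 117 113 116 115 123 134 142
 141 144 145 143 142 146 146 148 153 158 157 156 158 155 156 156 157 157
 156 159 155 157 160 155 156 153 158 153 158 158 157 153 157 160 162 162
 162 157 161 160 162 158 160 163 161 160 163 159 163 161 162 163 157 157
 157 156 159 156 154 159 155 154 157 153 147 150 147 145 137  45  44  50
  46  48  53  47  48  53  48  45  53  86 122 115]
near-far along x -0.08198107205438386 bottle-far -0.08210063
pad corners [[ 0.5012  0.1113  0.024 ]
 [ 0.6951  0.0979  0.024 ]
 [ 0.6837 -0.0519  0.024 ]
 [ 0.4878 -0.0371  0.024 ]]
```

```bash
python3 -m jog '[{"linear":[0,0,0],"roll":1},{"linear":[0,0,0],"roll":1},{"linear":[0,0,0],"roll":1},{"linear":[0,0,0],"roll":1},{"linear":[0,0,0],"roll":1},{"linear":[0,0,0],"roll":1},{"linear":[0,0,0],"roll":1},{"linear":[0,0,0],"roll":1},{"linear":[0,0,0],"roll":1},{"linear":[0,0,0],"roll":1},{"linear":[0,0,0],"roll":1},{"linear":[0,0,0],"roll":1}]' -0.3
python3 -m jog '[{"linear":[0,0,0],"roll":1},{"linear":[0,0,0],"roll":1},{"linear":[0,0,0],"roll":1},{"linear":[0,0,0],"roll":1},{"linear":[0,0,0],"roll":1},{"linear":[0,0,0],"roll":1},{"linear":[0,0,0],"roll":0.04},{"linear":[0,0,0],"roll":0}]'
python3 - <<'E'
from h import *
np.set_printoptions(precision=4,suppress=True)
c=np.load('w1.npy',allow_pickle=True).item()
e=plane(c,[(225,199.5)],.074,True)[0]; print('end',e)
u=np.array([np.cos(np.radians(-4.33)),np.sin(np.radians(-4.33))]); v=np.array([-u[1],u[0]])
q=np.array([.5507,.038]); bd=np.array([.1,.995])
m=q+bd*((e[:2]-q)@bd+.032); print('mid',m)
p=env.observe(); t=m-.0085*u+v*.003; print('target',t,p['position'],p['tool_rot'],'units',tool([*(t-p['position'][:2]),.082-p['position'][2]]))
E
```

```text
time_s: 3.92
position: [0.5775, 0.0339, 0.2316]
tool_rot: [[0.902, 0.431, 0.0], [0.431, -0.902, -0.0], [0.0, 0.0, -1.0]]
ft_force: [-0.9, 0.9, 0.2]
grip_width: 0.0298
gripper_force: 0.0
time_s: 4.58
position: [0.5777, 0.0343, 0.2315]
tool_rot: [[0.997, -0.074, 0.0], [-0.074, -0.997, -0.0], [0.0, 0.0, -1.0]]
ft_force: [0.1, 0.2, 0.3]
grip_width: 0.0298
gripper_force: 0.0
end [0.5448 0.0079 0.074 ]
mid [0.5508 0.0394]
target [0.5426 0.0431] [0.5777 0.0343 0.2315] [[ 0.9973 -0.0735  0.0001]
 [-0.0735 -0.9973 -0.    ]
 [ 0.0001  0.     -1.    ]] units [-0.891  -0.1538  3.7378]
```

```bash
python3 -m jog '[{"linear":[-0.89,-0.15,0],"roll":0},{"linear":[0,0,0.9],"roll":0},{"linear":[0,0,0.9],"roll":0},{"linear":[0,0,0.9],"roll":0},{"linear":[0,0,0.6],"roll":0},{"linear":[0,0,0.35],"roll":0},{"linear":[0,0,0],"roll":0},{"linear":[0,0,0],"roll":0}]'
python3 -m jog '[{"linear":[0,0,0.05],"roll":0},{"linear":[0,0,0.05],"roll":0},{"linear":[0,0,0],"roll":0},{"linear":[0,0,0],"roll":0}]'
python3 -m jog '[{"linear":[0,0,0.05],"roll":0},{"linear":[0,0,0],"roll":0},{"linear":[0,0,0],"roll":0}]'
python3 -m jog '[{"linear":[0,0,0.05],"roll":0},{"linear":[0,0,0],"roll":0},{"linear":[0,0,0],"roll":0}]'
```

```text
time_s: 5.25
position: [0.5429, 0.0434, 0.0855]
tool_rot: [[0.997, -0.073, -0.001], [-0.073, -0.997, 0.0], [-0.001, -0.0, -1.0]]
ft_force: [1.3, 0.1, 0.8]
grip_width: 0.0297
gripper_force: 0.0
time_s: 5.58
position: [0.543, 0.0437, 0.0819]
tool_rot: [[0.997, -0.073, 0.001], [-0.073, -0.997, -0.0], [0.001, 0.0, -1.0]]
ft_force: [0.7, -0.2, -0.2]
grip_width: 0.03
gripper_force: 0.0
time_s: 5.83
position: [0.5428, 0.0437, 0.0793]
tool_rot: [[0.997, -0.073, -0.0], [-0.073, -0.997, 0.0], [-0.0, -0.0, -1.0]]
ft_force: [-0.8, 0.1, -0.2]
grip_width: 0.03
gripper_force: 0.0
time_s: 6.08
position: [0.5428, 0.0437, 0.0772]
tool_rot: [[0.997, -0.073, -0.0], [-0.073, -0.997, 0.0], [-0.0, -0.0, -1.0]]
ft_force: [0.3, -1.5, 0.0]
grip_width: 0.0299
gripper_force: 0.0
```

```bash
for i in 1; do python3 -m jog '[{"linear":[0,0,0.05],"roll":0},{"linear":[0,0,0],"roll":0},{"linear":[0,0,0],"roll":0}]'|egrep 'pos|ft'; done
python3 -m jog '[{"linear":[0,0,0.05],"roll":0},{"linear":[0,0,0],"roll":0},{"linear":[0,0,0],"roll":0}]'|egrep 'pos|ft'
python3 -m jog '[{"linear":[0,0,0.05],"roll":0},{"linear":[0,0,0],"roll":0},{"linear":[0,0,0],"roll":0}]'|egrep 'pos|ft'
```

```text
position: [0.5429, 0.0437, 0.0753]
ft_force: [0.4, 0.5, 1.0]
position: [0.543, 0.0437, 0.0735]
ft_force: [-0.2, 0.6, 2.8]
position: [0.5431, 0.0437, 0.0715]
ft_force: [-0.1, 0.8, 4.9]
```

```bash
python3 -m jog '[{"linear":[0,0,0.05],"roll":0},{"linear":[0,0,0.03],"roll":0},{"linear":[0,0,0],"roll":0},{"linear":[0,0,0],"roll":0}]'|egrep 'pos|ft'
python3 -m jog '[{"linear":[0.07,0,0],"roll":0},{"linear":[0.07,0,0],"roll":0},{"linear":[0.07,0,0],"roll":0},{"linear":[0.07,0,0],"roll":0},{"linear":[0,0,0],"roll":0},{"linear":[0,0,0],"roll":0}]'
python3 - <<'E'
from h import *
im=optics.get_image('wrist');c=optics.calibration('wrist');np.save('w3.npy',c,allow_pickle=True);cv2.imwrite('pics/w3.png',im[:,:,::-1])
E
```

```text
position: [0.5434, 0.0436, 0.0688]
ft_force: [0.0, 0.9, 8.8]
time_s: 7.67
position: [0.5549, 0.0425, 0.0689]
tool_rot: [[0.997, -0.073, 0.002], [-0.073, -0.997, -0.001], [0.002, 0.001, -1.0]]
ft_force: [-0.8, -1.0, 9.6]
grip_width: 0.0298
gripper_force: 4.3
```

View pics/w3.png

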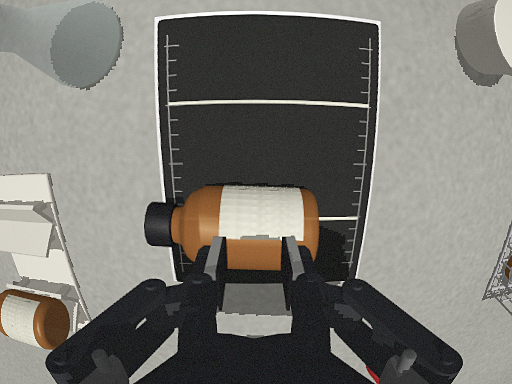

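The wrist view from the front shows the bottle square under the two fingertips (217,250) and (292,250), with its barrel spanning u≈195–318. The label is turning under, the far line is at v≈103, and the near line shows at (340,218). The force is about 9.6 N, so I'll carry on with the stroke.

```bash
python3 -m jog '[{"linear":[0.07,0,0],"roll":0},{"linear":[0.07,0,0],"roll":0},{"linear":[0.07,0,0],"roll":0},{"linear":[0.07,0,0],"roll":0},{"linear":[0.07,0,0],"roll":0},{"linear":[0.07,0,0],"roll":0},{"linear":[0.07,0,0],"roll":0},{"linear":[0.07,0,0],"roll":0},{"linear":[0,0,0],"roll":0},{"linear":[0,0,0],"roll":0}]'|egrep 'pos|ft|time'
python3 -m jog '[{"linear":[0,0,-0.15],"roll":0},{"linear":[0,0,-0.15],"roll":0},{"linear":[0,0,-0.3],"roll":0},{"linear":[0,0,0],"roll":0},{"linear":[0,0,0],"roll":0},{"linear":[0,0,0],"roll":0}]'|egrep 'pos|ft|time'
python3 - <<'E'
from meas import *
s=env.observe();print(s['position'])
c=optics.calibration('wrist');np.save('w4.npy',c,allow_pickle=True);im=optics.get_image('wrist');cv2.imwrite('pics/w4.png',im[:,:,::-1])
E
```

```text
time_s: 8.55
position: [0.5773, 0.0404, 0.0689]
ft_force: [0.3, -3.2, 8.3]
time_s: 9.05
position: [0.576, 0.0414, 0.0915]
ft_force: [0.2, 0.2, -0.3]
[0.57600516 0.04138949 0.09154336]
```

View pics/w4.png

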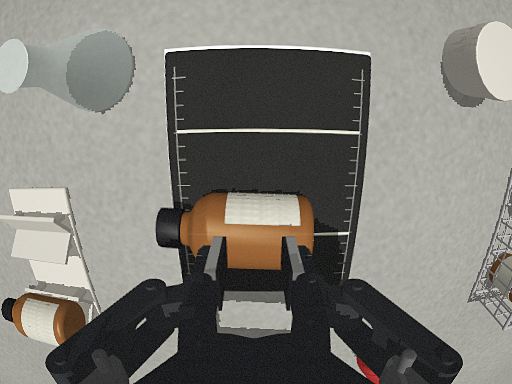

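```bash
cat > track.py <<'E'
from h import *
import sys
def track(im,c,cols=(222,300),zax=.049,v0=140,v1=260,thr=85):
    th=np.radians(-4.33);u=np.array([np.cos(th),np.sin(th)]);v=np.array([-u[1],u[0]]); far=np.array([.6306,.0054])
    uv=[]
    for k in range(*cols,3):
        g=im[v0:v1,k].max(1).astype(int); h=np.flatnonzero((g[:-1]>thr)&(g[1:]>thr))
        if len(h): 
            i=h[0]; uv.append((k,v0+i-.5+ 0))
    d=rays(c,uv,True); o=c['T'][:3,3]; du=d[:,:2]@u; tan=du/-d[:,2]
    xa=o[:2]@u+(o[2]-zax)*tan-.026*np.sqrt(1+tan**2)
    yy=o[:2]@v+(o[2]-zax)*(d[:,:2]@v)/-d[:,2]
    p=np.polyfit(yy,xa-far@u,1)
    r=xa-far@u-np.polyval(p,yy); k=abs(r)<.002+np.median(abs(r)); p=np.polyfit(yy[k],(xa-far@u)[k],1)
    return np.polyval(p,yy.mean())+.082, -np.degrees(np.arctan(p[0])), np.array(uv)[::6]
if __name__=='__main__':
    c=optics.calibration('wrist');im=optics.get_image('wrist');cv2.imwrite(f'pics/{sys.argv[1]}.png',im[:,:,::-1])
    print(track(im,c,v0=int(sys.argv[2]))[:2])
E
python3 - <<'E'
from track import *
for n in '34':
    c=np.load(f'w{n}.npy',allow_pickle=True).item();im=cv2.imread(f'pics/w{n}.png')[:,:,::-1];print(track(im,c))
    F=plane(c,[(200,103),(255,102),(330,104)] if n=='3' else [(200,131),(255,131),(330,131)],.024,True); th=np.radians(-4.33)
    print((F[:,:2]-[.6306,.0054])@[np.cos(th),np.sin(th)])
E
```

```text
(np.float64(0.007252274702794589), np.float64(-1.858915622709726), array([[222. , 186.5],
       [240. , 185.5],
       [258. , 185.5],
       [276. , 186.5],
       [294. , 186.5]]))
[-0.00046462 -0.00038375 -0.00037477]
(np.float64(0.015806134076038425), np.float64(-2.0358633997419706), array([[222. , 192.5],
       [240. , 192.5],
       [258. , 193.5],
       [276. , 193.5],
       [294. , 194.5]]))
[-0.00034653 -0.00075435  0.00028141]
```

```bash
python3 -m jog '[{"linear":[-0.44,0,0],"roll":0},{"linear":[0,0,0.3],"roll":0},{"linear":[0,0,0.1],"roll":0},{"linear":[0,0,0.1],"roll":0},{"linear":[0,0,0.06],"roll":0},{"linear":[0,0,0.04],"roll":0},{"linear":[0,0,0],"roll":0},{"linear":[0,0,0],"roll":0}]'|egrep 'pos|ft|time'
python3 -m jog '[{"linear":[0.0725,0,0],"roll":0},{"linear":[0.0725,0,0],"roll":0},{"linear":[0.0725,0,0],"roll":0},{"linear":[0.0725,0,0],"roll":0},{"linear":[0.0725,0,0],"roll":0},{"linear":[0.0725,0,0],"roll":0},{"linear":[0.0725,0,0],"roll":0},{"linear":[0.0725,0,0],"roll":0},{"linear":[0.0725,0,0],"roll":0},{"linear":[0.0725,0,0],"roll":0},{"linear":[0.0725,0,0],"roll":0},{"linear":[0.0725,0,0],"roll":0}]'|egrep 'pos|ft|time'
python3 -m jog '[{"linear":[0,0,0],"roll":0},{"linear":[0,0,0],"roll":0},{"linear":[0,0,-0.15],"roll":0},{"linear":[0,0,-0.15],"roll":0},{"linear":[0,0,-0.3],"roll":0},{"linear":[0,0,0],"roll":0},{"linear":[0,0,0],"roll":0},{"linear":[0,0,0],"roll":0}]'|egrep 'pos|ft|time'
python3 track.py w5 150
```

```text
time_s: 9.77
position: [0.56, 0.0425, 0.069]
ft_force: [-0.6, 1.3, 7.9]
time_s: 10.77
position: [0.5949, 0.0391, 0.0692]
ft_force: [-0.4, -4.5, 8.9]
time_s: 11.43
position: [0.5933, 0.0401, 0.0916]
ft_force: [0.6, -0.2, 0.6]
(np.float64(0.06219192239445323), np.float64(-0.1403268457845475))
```

```bash
python3 - <<'E'
from track import *
c=optics.calibration('wrist');im=cv2.imread('pics/w5.png')[:,:,::-1]
for v0 in (165,175): print(track(im,c,v0=v0))
print(im[140:210,260].max(1))
p=env.observe()['position'];th=np.radians(-4.33);print((p[:2]-[.6306,.0054])@[np.cos(th),np.sin(th)]+.082)
E
```

```text
(np.float64(0.03416488393534375), np.float64(-1.6622455056641972), array([[222. , 191.5],
       [240. , 190.5],
       [258. , 191.5],
       [276. , 192.5],
       [294. , 192.5]]))
(np.float64(0.03416488393534375), np.float64(-1.6622455056641972), array([[222. , 191.5],
       [240. , 190.5],
       [258. , 191.5],
       [276. , 192.5],
       [294. , 192.5]]))
[ 56  48  51  52  50  53  55  51  52  51  52  37  94 248 248 177  51  49
  48  58  52  57  53  54  55  49  55  52  55  48  52  55  50  56  53  51
  54  52  46  51  49  45  52  51  50  55  56  58  33  26  22  30 112 153
 149 163 169 170 192 183 113 127 133 132 134 140 145 142 145 142]
0.04209502865116778
```

```bash
python3 -m jog '[{"linear":[-0.41,0,0],"roll":0},{"linear":[0,0,0.3],"roll":0},{"linear":[0,0,0.1],"roll":0},{"linear":[0,0,0.1],"roll":0},{"linear":[0,0,0.06],"roll":0},{"linear":[0,0,0.04],"roll":0},{"linear":[0,0,0],"roll":0},{"linear":[0,0,0],"roll":0}]'|egrep 'pos|ft|time'
python3 -m jog '[{"linear":[0.07,0,0],"roll":0},{"linear":[0.07,0,0],"roll":0},{"linear":[0.07,0,0],"roll":0},{"linear":[0.07,0,0],"roll":0},{"linear":[0.07,0,0],"roll":0},{"linear":[0.07,0,0],"roll":0},{"linear":[0.07,0,0],"roll":0},{"linear":[0.07,0,0],"roll":0},{"linear":[0.07,0,0],"roll":0},{"linear":[0.07,0,0],"roll":0},{"linear":[0.07,0,0],"roll":0},{"linear":[0.07,0,0],"roll":0}]'|egrep 'pos|ft|time'
python3 -m jog '[{"linear":[0,0,0],"roll":0},{"linear":[0,0,0],"roll":0},{"linear":[0,0,-0.15],"roll":0},{"linear":[0,0,-0.15],"roll":0},{"linear":[0,0,-0.3],"roll":0},{"linear":[0,0,0],"roll":0},{"linear":[0,0,0],"roll":0},{"linear":[0,0,0],"roll":0}]'|egrep 'pos|ft|time'
cat > t2.py <<'E'
from track import *
c=optics.calibration('wrist');im=optics.get_image('wrist');cv2.imwrite(f'pics/{sys.argv[1]}.png',im[:,:,::-1])
for a in sys.argv[2:]: print(a,track(im,c,v0=int(a)))
p=env.observe()['position'];th=np.radians(-4.33);print((p[:2]-[.6306,.0054])@[np.cos(th),np.sin(th)]+.082)
E
python3 t2.py w6 178 183
```

```text
time_s: 12.15
position: [0.5783, 0.0411, 0.0691]
ft_force: [-0.6, 0.7, 8.8]
time_s: 13.15
position: [0.612, 0.0378, 0.0693]
ft_force: [-0.9, -2.6, 8.2]
time_s: 13.82
position: [0.6104, 0.0388, 0.0916]
ft_force: [0.5, -0.0, 0.2]
178 (np.float64(0.051207510702076846), np.float64(-1.892510214423475), array([[222. , 191.5],
       [240. , 190.5],
       [258. , 190.5],
       [276. , 193.5],
       [294. , 194.5]]))
183 (np.float64(0.051207510702076846), np.float64(-1.892510214423475), array([[222. , 191.5],
       [240. , 190.5],
       [258. , 190.5],
       [276. , 193.5],
       [294. , 194.5]]))
0.05928118955867758
```

```bash
python3 -m jog '[{"linear":[-0.415,0,0],"roll":0},{"linear":[0,0,0.3],"roll":0},{"linear":[0,0,0.1],"roll":0},{"linear":[0,0,0.1],"roll":0},{"linear":[0,0,0.06],"roll":0},{"linear":[0,0,0.04],"roll":0},{"linear":[0,0,0],"roll":0},{"linear":[0,0,0],"roll":0}]'|egrep 'pos|ft|time'
python3 -m jog '[{"linear":[0.068,0,0],"roll":0},{"linear":[0.068,0,0],"roll":0},{"linear":[0.068,0,0],"roll":0},{"linear":[0.068,0,0],"roll":0},{"linear":[0.068,0,0],"roll":0},{"linear":[0.068,0,0],"roll":0},{"linear":[0.068,0,0],"roll":0},{"linear":[0.068,0,0],"roll":0},{"linear":[0.068,0,0],"roll":0},{"linear":[0.068,0,0],"roll":0},{"linear":[0.068,0,0],"roll":0},{"linear":[0.068,0,0],"roll":0}]'|egrep 'pos|ft|time'
python3 -m jog '[{"linear":[0,0,0],"roll":0},{"linear":[0,0,0],"roll":0},{"linear":[0,0,-0.15],"roll":0},{"linear":[0,0,-0.15],"roll":0},{"linear":[0,0,-0.3],"roll":0},{"linear":[0,0,0],"roll":0},{"linear":[0,0,0],"roll":0},{"linear":[0,0,0],"roll":0}]'|egrep 'pos|ft|time'
python3 t2.py w7 160 170 183
```

```text
time_s: 14.53
position: [0.5953, 0.0398, 0.0691]
ft_force: [-0.5, 0.9, 8.5]
time_s: 15.53
position: [0.628, 0.0366, 0.0693]
ft_force: [0.1, -3.6, 8.1]
time_s: 16.2
position: [0.6264, 0.0377, 0.0916]
ft_force: [-0.0, -0.3, 0.8]
160 (np.float64(0.06810311211572265), np.float64(-2.2250945724676088), array([[222. , 189.5],
       [240. , 190.5],
       [258. , 190.5],
       [276. , 191.5],
       [294. , 192.5]]))
170 (np.float64(0.06810311211572265), np.float64(-2.2250945724676088), array([[222. , 189.5],
       [240. , 190.5],
       [258. , 190.5],
       [276. , 191.5],
       [294. , 192.5]]))
183 (np.float64(0.06810311211572265), np.float64(-2.2250945724676088), array([[222. , 189.5],
       [240. , 190.5],
       [258. , 190.5],
       [276. , 191.5],
       [294. , 192.5]]))
0.07533660272272201
```

```bash
python3 -m jog '[{"linear":[-0.38,0,0],"roll":0},{"linear":[0,0,0.3],"roll":0},{"linear":[0,0,0.1],"roll":0},{"linear":[0,0,0.1],"roll":0},{"linear":[0,0,0.06],"roll":0},{"linear":[0,0,0.04],"roll":0},{"linear":[0,0,0],"roll":0},{"linear":[0,0,0],"roll":0}]'|egrep 'pos|ft|time'
python3 -m jog '[{"linear":[0.06,0,0],"roll":0},{"linear":[0.06,0,0],"roll":0},{"linear":[0.06,0,0],"roll":0},{"linear":[0.06,0,0],"roll":0},{"linear":[0.06,0,0],"roll":0},{"linear":[0.06,0,0],"roll":0},{"linear":[0.06,0,0],"roll":0},{"linear":[0.06,0,0],"roll":0},{"linear":[0.06,0,0],"roll":0},{"linear":[0.06,0,0],"roll":0},{"linear":[0.06,0,0],"roll":0},{"linear":[0.04,0,0],"roll":0}]'|egrep 'pos|ft|time'
python3 -m jog '[{"linear":[0,0,0],"roll":0},{"linear":[0,0,0],"roll":0},{"linear":[0,0,-0.15],"roll":0},{"linear":[0,0,-0.15],"roll":0},{"linear":[0,0,-0.3],"roll":0},{"linear":[0,0,0],"roll":0},{"linear":[0,0,0],"roll":0},{"linear":[0,0,0],"roll":0}]'|egrep 'pos|ft|time'
python3 t2.py w8 160 183
```

```text
time_s: 16.92
position: [0.6127, 0.0386, 0.0692]
ft_force: [-0.1, 0.1, 8.4]
time_s: 17.92
position: [0.6408, 0.0358, 0.0694]
ft_force: [-0.5, -3.0, 7.3]
time_s: 18.58
position: [0.6392, 0.0367, 0.0915]
ft_force: [-0.8, -0.5, -0.4]
160 (np.float64(0.08264417235766353), np.float64(-2.226359634216971), array([[222. , 187.5],
       [240. , 187.5],
       [258. , 188.5],
       [276. , 188.5],
       [294. , 189.5]]))
183 (np.float64(0.08264417235766353), np.float64(-2.226359634216971), array([[222. , 187.5],
       [240. , 187.5],
       [258. , 188.5],
       [276. , 188.5],
       [294. , 189.5]]))
0.08812791904692377
```

View pics/w8.png

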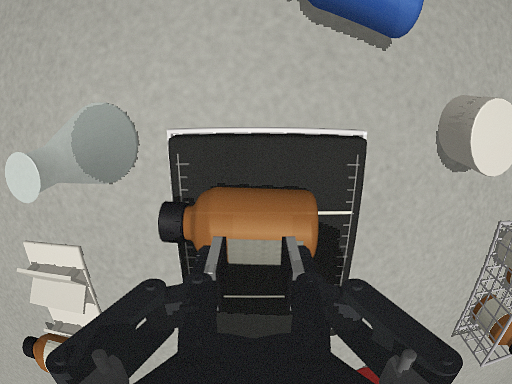

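The bottle lies over the far line, measured at 82.6 mm from the near line, 2° off square and untouched. The line emerges at (335,212), the label is on the robot side with bare amber on top, and the neighbours haven't moved. Next I'll look at the cradle.

```bash
python3 -m jog '[{"linear":[0,0,-0.9],"roll":0},{"linear":[0,0,-0.9],"roll":0},{"linear":[0,0,-0.9],"roll":0},{"linear":[0,0,-0.8],"roll":0},{"linear":[-0.43,-0.66,0],"roll":0},{"linear":[-0.43,-0.66,0],"roll":0},{"linear":[-0.43,-0.66,0],"roll":0},{"linear":[-0.43,-0.66,0],"roll":0},{"linear":[-0.43,-0.66,0],"roll":0},{"linear":[-0.43,-0.66,0],"roll":0}]' 1|egrep 'pos|ft|time'
python3 -m jog '[{"linear":[0,0,0],"roll":-1},{"linear":[0,0,0],"roll":-1},{"linear":[0,0,0],"roll":-1},{"linear":[0,0,0],"roll":-1},{"linear":[0,0,0],"roll":-1},{"linear":[0,0,0],"roll":-1},{"linear":[0,0,0],"roll":-1},{"linear":[0,0,0],"roll":-1},{"linear":[0,0,0],"roll":-1},{"linear":[0,0,0],"roll":-1},{"linear":[0,0,0],"roll":-1},{"linear":[0,0,0],"roll":-1}]'|egrep 'pos|ft|time'
python3 -m jog '[{"linear":[0,0,0],"roll":-1},{"linear":[0,0,0],"roll":-1},{"linear":[0,0,0],"roll":-1},{"linear":[0,0,0],"roll":-1},{"linear":[0,0,0],"roll":-1},{"linear":[0,0,0],"roll":-1},{"linear":[0,0,0],"roll":0},{"linear":[0,0,0],"roll":0}]'
python3 - <<'E'
from h import *
c=optics.calibration('wrist');np.save('w9.npy',c,allow_pickle=True);im=optics.get_image('wrist');cv2.imwrite('pics/w9.png',im[:,:,::-1])
cv2.imwrite('pics/w9b.png',cv2.resize(im[:,:,::-1],(800,600),interpolation=cv2.INTER_CUBIC))
E
```

```text
time_s: 19.47
position: [0.5471, 0.2033, 0.2315]
ft_force: [-0.0, -0.5, 0.7]
time_s: 20.47
position: [0.548, 0.2022, 0.2314]
ft_force: [-0.3, -0.3, 0.0]
time_s: 21.13
position: [0.548, 0.2022, 0.2316]
tool_rot: [[0.076, 0.997, -0.001], [0.997, -0.076, -0.0], [-0.0, -0.001, -1.0]]
ft_force: [-0.1, 0.6, 0.3]
grip_width: 0.0856
gripper_force: 0.0
```

View pics/w9b.png

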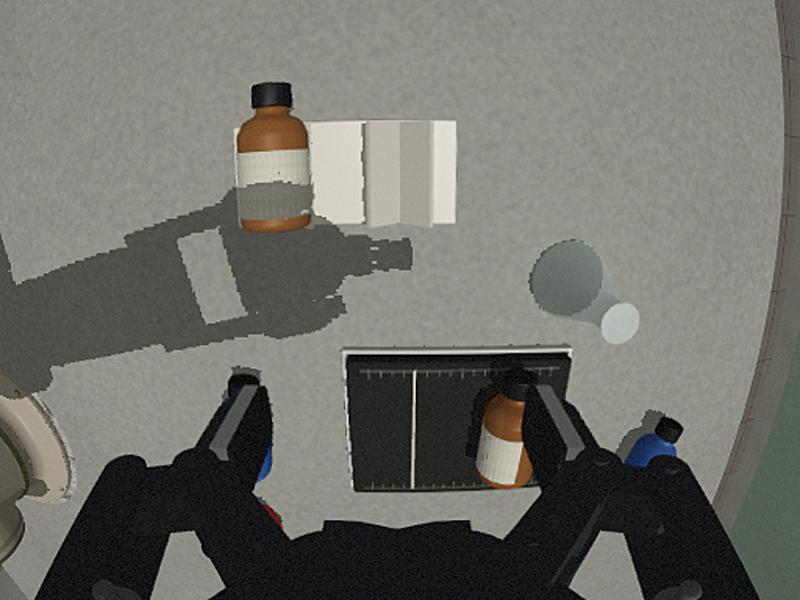

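The cradle is at (345,175) in the 800 px view. The free trough lies between rims at u≈365 and 432, bottom line u≈400, v≈121–223, and the finished bottle is at (273,180). The rolled bottle rests at (507,440) on the pad.

```bash
python3 - <<'E'
from h import *
np.set_printoptions(precision=4,suppress=True)
c=np.load('w9.npy',allow_pickle=True).item();im=cv2.imread('pics/w9.png')[:,:,::-1]
g=cv2.GaussianBlur(im.mean(2).astype(np.float32),(1,5),0)
for v in (84,100,115,130): print(v,g[v,222:300].astype(int))
print('col',g[70:90,245].astype(int),g[70:90,285].astype(int),g[134:150,245].astype(int),g[134:150,285].astype(int))
def L(u0,u1,z):
    pts=[]
    for v in range(84,138,3):
        d=abs(np.diff(g[v,u0:u1])); k=np.argmax(d); pts.append((u0+k+.5,v))
    P=plane(c,pts,z,True); vx,vy,x,y=cv2.fitLine(P[:,:2].astype(np.float32),cv2.DIST_HUBER,0,.001,.001).ravel()
    print(z,x,y,'x@y=.26',x+vx/vy*(.26-y),'yaw',np.degrees(np.arctan2(-vx/vy,1)),[p[0] for p in pts][::4])
L(228,240,.032);L(250,262,.010);L(270,282,.032);L(287,297,.010);L(287,297,.0)
E
```

```text
84 [209 210 209 209 210 211 211 212 223 146 108 111 158 159 172 182 180 181
 180 181 180 181 181 180 181 179 181 180 181 181 179 180 183 177 155 158
 158 158 158 159 158 158 159 157 158 159 157 157 158 159 157 158 155 174
 178 192 221 218 218 217 218 217 217 217 218 217 217 218 223 211 143 137
 143 142 143 144 145 145]
100 [208 208 209 208 209 208 210 213 223 100 113 119 144 161 165 183 180 180
 182 180 181 181 181 180 183 181 180 180 182 180 181 181 181 177 156 158
 158 158 159 158 159 158 159 158 159 159 157 158 159 157 159 159 155 173
 178 200 216 217 217 217 216 217 217 217 217 217 217 218 220 207 151 140
 141 139 140 144 145 148]
115 [207 208 209 208 207 206 208 208 209 214 199  99 133 162 165 177 182 181
 181 180 180 181 181 180 180 182 180 181 180 182 182 181 181 184 159 159
 160 159 159 159 159 158 159 159 158 160 159 159 159 159 159 159 160 174
 179 198 219 215 215 215 215 215 216 216 216 216 216 216 224 203 130 143
 140 140 141 147 147 149]
130 [207 207 206 207 208 207 208 208 210 216 179 103 127 153 163 177 184 181
 181 182 181 182 181 181 182 180 182 180 181 182 181 181 1
[... 564 characters left out ...]
30.5), np.float64(231.5), np.float64(231.5), np.float64(231.5), np.float64(232.5)]
0.01 0.5551338 0.2641236 x@y=.26 0.55482024 yaw -4.348499 [np.float64(255.5), np.float64(255.5), np.float64(255.5), np.float64(255.5), np.float64(255.5)]
0.032 0.5799071 0.26787537 x@y=.26 0.579499 yaw -2.9664648 [np.float64(277.5), np.float64(276.5), np.float64(276.5), np.float64(277.5), np.float64(274.5)]
0.01 0.5989479 0.26128852 x@y=.26 0.5988729 yaw -3.3294961 [np.float64(291.5), np.float64(291.5), np.float64(291.5), np.float64(291.5), np.float64(291.5)]
0.0 0.6001529 0.26062056 x@y=.26 0.6001168 yaw -3.3295505 [np.float64(291.5), np.float64(291.5), np.float64(291.5), np.float64(291.5), np.float64(291.5)]
```

```bash
python3 - <<'E'
from h import *
np.set_printoptions(precision=4,suppress=True)
c=np.load('w9.npy',allow_pickle=True).item();im=cv2.imread('pics/w9.png')[:,:,::-1]
r=plane(c,[(285,77.2),(285,142.7)],.01,True);print('rack ends',r)
print(im[295:322,318].max(1))
e=plane(c,[(318,311)],.07,True)[0];print('end',e)
th=np.radians(-4.33);u=np.array([np.cos(th),np.sin(th)]);v=np.array([-u[1],u[0]]);far=np.array([.6306,.0054])
s=(e[:2]-far)@v+.032; m=far+u*.0006+v*s; print('mid',m)
bay=np.array([.5545,.26]);y=r[:,1].mean(); w=np.radians(-3.4);ry=np.array([-np.sin(w),np.cos(w)]); bay=bay+ry*(y-.26); print('bay',bay)
st=env.observe();p=st['position'];print(st['tool_rot'][:,0],p,'to bottle',tool([*(m-p[:2]),0]),'bottle->bay',tool([*(bay-m),0]))
E
```

```text
rack ends [[0.5935 0.3014 0.01  ]
 [0.5886 0.2204 0.01  ]]
[179 180 182 184 183 186 182 181 182 176 176 177 182 186 124 114 125  87
 115 153 149 144 142 139 144 143 147]
end [0.6211 0.0005 0.07  ]
mid [0.6332 0.0317]
bay [0.5546 0.2609]
[ 0.0761  0.9971 -0.0002] [0.5481 0.2022 0.2317] to bottle [-4.0883  2.446  -0.001 ] bottle->bay [ 5.5659 -2.3963  0.0007]
```

```bash
python3 -m jog '[{"linear":[-0.68,0.41,0],"roll":0},{"linear":[-0.68,0.41,0],"roll":0},{"linear":[-0.68,0.41,0],"roll":0},{"linear":[-0.68,0.41,0],"roll":0},{"linear":[-0.68,0.41,0],"roll":0},{"linear":[-0.68,0.39,0],"roll":0},{"linear":[0,0,0],"roll":0.4},{"linear":[0,0,0.9],"roll":0},{"linear":[0,0,0.9],"roll":0},{"linear":[0,0,0.9],"roll":0},{"linear":[0,0,0],"roll":0},{"linear":[0,0,0],"roll":0}]'
python3 - <<'E'
from h import *
c=optics.calibration('wrist');im=optics.get_image('wrist');cv2.imwrite('pics/w10.png',im[:,:,::-1])
E
```

```text
time_s: 22.18
position: [0.6331, 0.0323, 0.1235]
tool_rot: [[0.11, 0.994, -0.003], [0.994, -0.11, 0.0], [0.0, -0.003, -1.0]]
ft_force: [0.2, 0.0, 0.0]
grip_width: 0.0855
gripper_force: 0.0
```

View pics/w10.png

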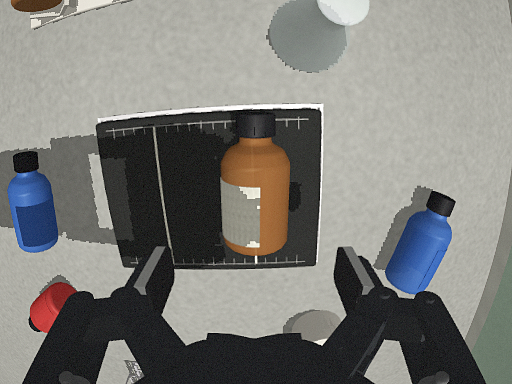

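The bottle hangs centred between the open fingers (u≈255 against fingertips at 150 and 350), parallel to the tool. The far line shows just below it at (256,258). I'll descend and grip.

```bash
python3 -m jog '[{"linear":[0,0,0.8],"roll":0},{"linear":[0,0,0.8],"roll":0},{"linear":[0,0,0.4],"roll":0},{"linear":[0,0,0.2],"roll":0},{"linear":[0,0,0],"roll":0},{"linear":[0,0,0],"roll":0}]'|egrep 'pos|ft|time'
python3 -m jog '[{"linear":[0,0,0],"roll":0},{"linear":[0,0,0],"roll":0},{"linear":[0,0,0],"roll":0},{"linear":[0,0,0],"roll":0},{"linear":[0,0,0],"roll":0},{"linear":[0,0,0],"roll":0},{"linear":[0,0,0],"roll":0},{"linear":[0,0,0],"roll":0},{"linear":[0,0,0],"roll":0},{"linear":[0,0,0],"roll":0}]' -1 40
```

```text
time_s: 22.73
position: [0.6348, 0.0321, 0.0384]
ft_force: [-0.5, 0.4, 0.2]
time_s: 23.57
position: [0.634, 0.0322, 0.0364]
tool_rot: [[0.108, 0.994, 0.001], [0.994, -0.108, -0.0], [0.0, 0.001, -1.0]]
ft_force: [2.6, -0.2, 3.3]
grip_width: 0.0507
gripper_force: 45.6
```

```bash
python3 -m jog '[{"linear":[0,0,-0.2],"roll":0},{"linear":[0,0,-0.4],"roll":0},{"linear":[0,0,-0.8],"roll":0},{"linear":[0,0,-0.8],"roll":0},{"linear":[0,0,-0.8],"roll":0},{"linear":[0,0,-0.4],"roll":-0.6},{"linear":[0,0,0],"roll":0},{"linear":[0,0,0],"roll":0}]'
python3 -c "
from h import *
p=env.observe()['position'];print(tool([.5546-p[0],.2609-p[1],0]))"
```

```text
time_s: 24.23
position: [0.6327, 0.0323, 0.1715]
tool_rot: [[0.057, 0.998, -0.002], [0.998, -0.057, 0.0], [0.0, -0.002, -1.0]]
ft_force: [0.4, 0.3, -3.8]
grip_width: 0.0505
gripper_force: 45.3
[ 5.59346318e+00 -2.27648435e+00  4.35025924e-03]
```

```bash
python3 -m jog '[{"linear":[0.4,-0.16,0],"roll":0},{"linear":[0.62,-0.25,0],"roll":0},{"linear":[0.62,-0.25,0],"roll":0},{"linear":[0.62,-0.25,0],"roll":0},{"linear":[0.62,-0.25,0],"roll":0},{"linear":[0.62,-0.25,0],"roll":0},{"linear":[0.62,-0.25,0],"roll":0},{"linear":[0.62,-0.25,0],"roll":0},{"linear":[0.5,-0.22,0],"roll":0},{"linear":[0.35,-0.14,0],"roll":0},{"linear":[0,0,0],"roll":0},{"linear":[0,0,0],"roll":0}]'
python3 - <<'E'
from h import *
p=env.observe()['position'];print(p,tool([.5546-p[0],.2609-p[1],0]))
c=optics.calibration('wrist');np.save('w11.npy',c,allow_pickle=True);im=optics.get_image('wrist');cv2.imwrite('pics/w11.png',im[:,:,::-1])
E
```

```text
time_s: 25.23
position: [0.5548, 0.2606, 0.1706]
tool_rot: [[0.056, 0.998, -0.003], [0.998, -0.056, -0.001], [-0.001, -0.003, -1.0]]
ft_force: [0.4, 0.5, -3.6]
grip_width: 0.0511
gripper_force: 45.2
[0.55475003 0.26057416 0.17062479] [ 7.92500783e-03 -4.19771493e-03  1.18659221e-06]
```

View pics/w11.png

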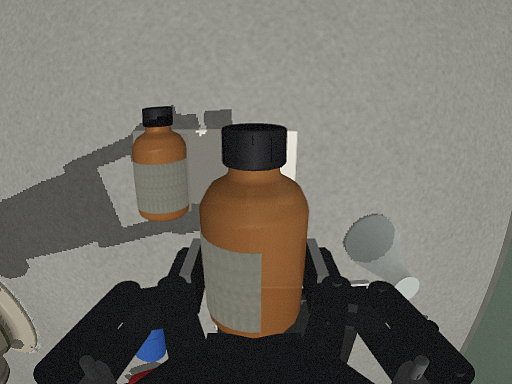

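The bottle is held level in the fingers above the free trough, with its cap away at (254,145). The finished bottle (160,175) is clear on the left. I'll lower it now.

```bash
python3 -m jog '[{"linear":[0,0,0.5],"roll":0},{"linear":[0,0,0.8],"roll":0},{"linear":[0,0,0.8],"roll":0},{"linear":[0,0,0.6],"roll":0},{"linear":[0,0,0.3],"roll":0},{"linear":[0,0,0.2],"roll":0},{"linear":[0,0,0],"roll":0},{"linear":[0,0,0],"roll":0},{"linear":[0,0,0],"roll":0}]'|egrep 'pos|ft|time'
python3 -m jog '[{"linear":[0,0,0.05],"roll":0},{"linear":[0,0,0],"roll":0},{"linear":[0,0,0],"roll":0}]'|egrep 'pos|ft|time'
python3 -m jog '[{"linear":[0,0,0.04],"roll":0},{"linear":[0,0,0],"roll":0},{"linear":[0,0,0],"roll":0}]'|egrep 'pos|ft|time'
```

```text
time_s: 26.03
position: [0.5562, 0.2603, 0.0453]
ft_force: [-0.2, -0.2, -1.6]
time_s: 26.28
position: [0.5555, 0.2606, 0.0426]
ft_force: [-0.7, 0.8, -2.7]
time_s: 26.53
position: [0.5553, 0.2606, 0.0405]
ft_force: [0.4, -0.4, -2.3]
```

```bash
python3 -m jog '[{"linear":[0,0,0.05],"roll":0},{"linear":[0,0,0.03],"roll":0},{"linear":[0,0,0],"roll":0},{"linear":[0,0,0],"roll":0}]'|egrep 'pos|ft|time'
python3 -m jog '[{"linear":[0,0,0.04],"roll":0},{"linear":[0,0,0],"roll":0},{"linear":[0,0,0],"roll":0},{"linear":[0,0,0],"roll":0}]'|egrep 'pos|ft|time'
```

```text
time_s: 26.87
position: [0.5553, 0.2605, 0.0372]
ft_force: [-0.0, -0.1, -3.1]
time_s: 27.2
position: [0.5553, 0.2606, 0.0357]
ft_force: [-0.1, -0.3, -3.2]
```

```bash
python3 -m jog '[{"linear":[0,0,0.025],"roll":0},{"linear":[0,0,0],"roll":0},{"linear":[0,0,0],"roll":0},{"linear":[0,0,0],"roll":0}]'|egrep 'pos|ft|time'
python3 -m jog '[{"linear":[0,0,0.025],"roll":0},{"linear":[0,0,0],"roll":0},{"linear":[0,0,0],"roll":0},{"linear":[0,0,0],"roll":0}]'|egrep 'pos|ft|time'
```

```text
time_s: 27.53
position: [0.5553, 0.2607, 0.0352]
ft_force: [-4.2, 1.1, 5.7]
time_s: 27.87
position: [0.5553, 0.2607, 0.0351]
ft_force: [-7.0, -0.7, 12.8]
```

```bash
python3 -m jog '[{"linear":[0,-0.02,0],"roll":0},{"linear":[0,0,0],"roll":0},{"linear":[0,0,0],"roll":0}]'|egrep 'pos|ft|time'
python3 -m jog '[{"linear":[0,0,0],"roll":0},{"linear":[0,0,0],"roll":0},{"linear":[0,0,0],"roll":0},{"linear":[0,0,0],"roll":0},{"linear":[0,0,0],"roll":0},{"linear":[0,0,0],"roll":0}]' 0.7|egrep 'pos|ft|time|grip'
python3 -m jog '[{"linear":[0,0,-0.2],"roll":0},{"linear":[0,0,-0.4],"roll":0},{"linear":[0,0,-0.8],"roll":0},{"linear":[0,0,-0.8],"roll":0},{"linear":[0,0,-0.8],"roll":0},{"linear":[0,0,-0.8],"roll":0},{"linear":[-0.8,0,-0.4],"roll":0},{"linear":[-0.8,0,0],"roll":0},{"linear":[0,0,0],"roll":0},{"linear":[0,0,0],"roll":0}]'|egrep 'pos|ft|time|grip'
python3 - <<'E'
from h import *
c=optics.calibration('wrist');np.save('w12.npy',c,allow_pickle=True);im=optics.get_image('wrist');cv2.imwrite('pics/w12.png',im[:,:,::-1])
E
```

```text
time_s: 28.12
position: [0.5549, 0.2607, 0.0348]
ft_force: [-3.8, 0.2, 9.0]
time_s: 28.62
position: [0.5546, 0.2606, 0.0336]
ft_force: [-0.3, 0.7, 1.3]
grip_width: 0.0726
gripper_force: 0.0
time_s: 29.45
position: [0.551, 0.1956, 0.2026]
ft_force: [0.7, 0.4, -0.2]
grip_width: 0.0724
gripper_force: 0.0
```

View pics/w12.png

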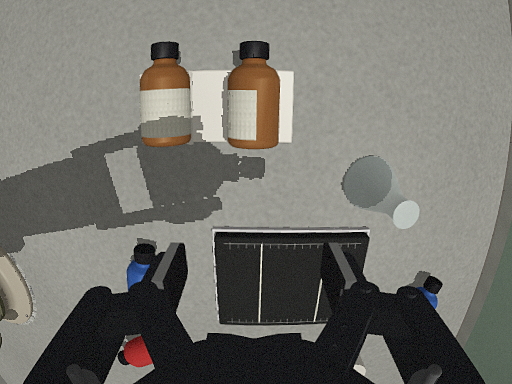

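The bottle lies in the free bay at (254,110), parallel to the finished bottle (165,105), and the hand is clear. I'll check its lengthwise and crosswise position once, then hand in.

```bash
python3 - <<'E'
from meas import *
c=np.load('w12.npy',allow_pickle=True).item();im=cv2.imread('pics/w12.png')[:,:,::-1]
print('end',plane(c,[(254,148.5),(165,147)],.068,True))
a,b=rays(c,[(228.5,110),(280,110)],True);n=lambda x:x/np.linalg.norm(x);d=n(a)+n(b);o=c['T'][:3,3];print('axis',o+d*((.047-o[2])/d[2]))
p,ok=None,abs((plane(c,[(254,148.5)],.068,True)[0][1]+.032)-.261)<.01
print(ok); 
if ok: print(env.close_job())
E
```

```text
end [[0.55359218 0.22606343 0.068     ]
 [0.46727472 0.23390109 0.068     ]]
axis [0.5559561  0.26146394 0.047     ]
True
the job is handed in; nothing more can be done
None
```

The bottle was rolled from the near line to the far one in five strokes at about 10–12 N on the pad. It came to rest untouched about 0.6 mm past the far line and 2° off square. It now lies released in the free bay of the cradle, about 1 mm off across and 3 mm along by the last picture. The job was handed in with the clock at about 29.5 s; the interface returned no verdict.

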